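# Prop the lamp unit's guard open and turn its trim knob to the stop

### The job

On the microscope lamp unit, swing the amber guard cover wide open, and stand the blue prop pin fully home in its socket in front of the hinge so that the cover cannot fall shut. Then turn the black knob under the cover clockwise (seen from above) until it sits firmly against its end stop, without forcing it, and let go. Don't jam the prop into the unit, and leave the other things on the bench where they are.

Things in the scene. Friction and masses are not known exactly. Their poses are not given: they have to be found in the camera images.
- unit: white lamp control unit fixed to the bench, 180 (x) x 190 (y) x 75 high mm; origin at the centre of its underside, x from its front (robot side) to its rear, y to its left, z up. In its top is a well, x -80 to +30, y -60 to +60, floor 40 mm above the bench, which holds the knob; the cover closes it from above
- cover (a joint): angle of the amber see-through cover, rad: 0 shut (flat on the unit), 2.0 fully open (leaning well back). Plate 150 x 150 x 4 mm, 100 g. A soft-close hinge (damping 2.4 N m s/rad, closing spring 0.04 to 0.06 N m) lets it creep shut from any angle, 0.012 rad/s from fully open, 0.02 when upright; opening at 0.5 rad/s takes 7 N at the rod. On the seated prop it rests at 1.35 to 1.45
- cover_rod (a point): middle of the cover's handle: steel round rod 10 mm thick, 90 long, along the unit's y, on two arms 84 mm apart, 185 mm from the hinge line. Between the arms is a 30 mm gap from the rod to the cover's edge. Shut, it lies 77.5 mm above the bench, 35 mm before the unit's front. Pinch it from above, fingers closing along the unit's x; it may turn in the fingers as the cover swings
- cover_hinge (a point): middle of the cover's hinge axis, which runs along the unit's y, 60 mm to the rear of the unit's origin and 75 mm up; the cover swings up and to the rear about it
- socket (a point): mouth centre of the round hole for the prop, at the unit's top face (75 mm up), at unit x +40, y +50 mm, 20 mm in front of the hinge line: 13.6 mm wide, 41 mm deep, 2 mm chamfer, ringed by a blue line; covered while the cover is shut
- prop: loose blue upright pin, 60 g; origin on its axis at the underside of its collar, z up. Below: plug 12 mm thick, 36 long, its last 11 mm tapered to 5. Collar 24 wide, 5 high. Above: round shaft 14 mm thick up to 95 mm. It starts upright in a 15 mm hole of the rack, collar on the rack's top. Seated in the socket, its collar rests on the unit's top face
- knob: black knob on the well's floor at unit x -28, y 0; origin on its vertical axis, 40 mm above the bench. Disc 44 mm wide, 6 high; on it a grip bar 40 long (x), 13 wide (y), up to 28 mm; white line at its -x end. Friction 0.05 N m. A hidden stop, different each time, lies 0.65 to 1.55 rad clockwise of the start; feel it (rises 4.5 N m per rad): firm from 0.07 N m beyond friction, harmed at 0.5 N m
- knob_grip (a point): on the knob's axis, 18 mm above the well's floor
- rack: fixed aluminium block 130 (x) x 70 (y) x 40 high mm, origin under its centre; it holds the prop at its x -35 mm and the oil bottle at its x +40 mm
- oil_bottle: small amber bottle 28 mm wide, 50 mm high, standing on the rack; not to be disturbed; origin under its base
- jar: clear jar 50 mm wide, 60 mm high on the bench; not to be disturbed; origin under its base
- objective: spare steel objective lens 32 mm wide, 50 mm high on the bench; not to be disturbed; origin under its base
- beaker: glass beaker 60 mm wide, 75 mm high on the bench; not to be disturbed; origin under its base

How it is judged:
By the outcome, as a careful person would: the job done as asked, in the order asked, and still so for the second after the job is handed in, with the robot touching nothing.
It also fails if it takes over 72 s, if anything falls off the work surface, if the arm or the gripper's body presses on something with over 40 N, if the wrist force passes 120 N, or if a joint passes its speed limit or range.

### The arm

A 6-joint arm with a two-finger parallel gripper is mounted at the origin on the work surface. World frame = base frame: x ahead of the robot, y to its left, z up, the work surface at z = 0. Lengths are in mm, angles in rad, forces in N, time in s.
With the tool pointing down it reaches from about 250 to 775 mm from the base axis. Payload 4 kg.
Tool frame: the origin (TCP) lies between the finger pads; the fingertips stand 19 mm ahead of it and the grasp point (between the pads) is the TCP; z points along the fingers, y is the direction in which the jaws open and shut (so a half turn about z gives the same grasp; the last joint's range is limited). The gripper opens to 85 mm and grips with 20 to 120 N. Pads are 22 mm wide; open, the fingers measure 114 mm over their backs; the gripper's body (76 mm by 85 mm) begins 54 mm behind the grasp point. The pads swing forward as they close: fully open they stand 13 mm farther back than shut.
Start: joints at [1.192, 0.087, 1.371, -0, 1.684, -0.103], TCP at [149.782, 529.227, 250.341] pointing down, gripper open.
Joint ranges: [-3.1, 3.1], [-0.76, 2.03], [0.27, 2.55], [-1.08, 4.22], [0.17, 2.65], [-2.57, 2.57]. Speed limits (rad/s): [2.79, 2.79, 3.14, 3.14, 3.14, 3.14].

### API

Orientations are given as a unit quaternion [w, x, y, z].
In Python, from cell import arm, eyes gives the robot as it stands. Calls block until the motion is done:
- arm.reach(position, orientation): joint-space move of the TCP to a pose.
- arm.line_to(position, rot=None, feed=150): straight line of the TCP; rot=None keeps the orientation; feed is the mean speed in mm/s.
- arm.goto_joints(angles): joint-space move.
- arm.move_gripper(opening, f_grip=None): finger opening in mm; f_grip is the grip in N (None keeps the last); returns when the fingers have stopped.
- arm.pause(seconds).
- arm.ik(position, orientation): joint angles nearest the present ones, or None.
- eyes.grab_frame(name): name is "scene" or "top" or "wrist"; returns (picture, depth): 400x640x3 uint8, red, green, blue; 400x640 float32, mm along the optical axis (not along the pixel's ray), 0 where there is no reading.
- eyes.calibration(name): a dict with "fx", "fy", "cx", "cy" (pixels), "rvec" (rotation vector, rad) and "tvec" (3), from world to camera coordinates, as OpenCV has them; the wrist camera has in their place "hand_eye" (4x4, takes a point from camera to tool coordinates, whose origin is the TCP and whose axes are the flange's). Camera axes: x right, y down, z forward; pixel columns grow to the right and rows downward; lengths in mm; the calibration is good to about 2 mm. A picture is of the moment at which its call begins: read the wrist's pose just before it. calibration takes no time and is no camera call.
A pose or a line that the arm cannot do raises arm.MotionError and nothing moves.
- arm.close_job(): hands the job in, once; it reports no verdict.
Readings, each from a call of its own:
- arm.current_t(): time.
- arm.current_joint_positions(): joint angles.
- arm.current_qd(): joint speeds.
- arm.current_tau(): joint torques, N m.
- arm.current_tcp_pos(): TCP position.
- arm.current_orientation(): TCP orientation.
- arm.current_force(): force on the tool from outside, world axes, zero at the start.
- arm.current_wrist_torque(): the same for the moment, N m.
- arm.current_gripper_width(): finger opening in mm.
Only numpy, scipy, OpenCV 4.12 (cv2) and the standard library are available. Lean on these libraries where they do the work, as an engineer would, in place of code of your own. Each camera call takes 0.05 s, during which the arm holds its last target.

## Working session

There is one attempt and no reset: what is moved stays moved. The work goes in short steps, each a Python script; the robot and the scene stay as the last script left them, time stands still between calls to the robot, and variables do not carry over. Pictures are saved under pics/ and viewed, and the job is handed in when it is done.

```bash
ls; mkdir -p pics; python3 - <<'E'
from cell import arm, eyes
import cv2
for n in ["scene","top","wrist"]:
    im,d=eyes.grab_frame(n); cv2.imwrite(f"pics/{n}0.png",im[:,:,::-1]); import numpy as np; np.save(f"pics/{n}0.npy",d)
    print(n,eyes.calibration(n))
print(arm.current_t(),arm.current_tcp_pos(),arm.current_orientation(),arm.current_force())
E
```

```text
pics
scene {'fx': 488.7029566481221, 'fy': 488.7029566481221, 'cx': 322.3088227655574, 'cy': 203.58846961299727, 'rvec': array([ 1.0206844 ,  2.44169583, -1.01040924]), 'tvec': array([ 405.62714815, -242.11784636, 1429.14042879])}
top {'fx': 398.78297104082975, 'fy': 398.78297104082975, 'cx': 324.5526103502891, 'cy': 197.36973905600482, 'rvec': array([ 2.11717972, -2.1334364 ,  0.20306917]), 'tvec': array([  25.44187969,  604.19733572, 1132.36480702])}
wrist {'fx': 359.70744059123734, 'fy': 359.70744059123734, 'cx': 325.8571238172441, 'cy': 197.63580381974725, 'hand_eye': array([[-6.58417721e-04, -9.59935329e-01, -2.80220859e-01,
         7.18699568e+01],
       [ 9.99999724e-01, -7.28876295e-04,  1.47228752e-04,
        -6.90774448e-01],
       [-3.45576422e-04, -2.80220684e-01,  9.59935544e-01,
        -1.24463315e+02],
       [ 0.00000000e+00,  0.00000000e+00,  0.00000000e+00,
         1.00000000e+00]])}
0.15 [149.65074161 528.8875265  249.36705455] [-2.16986228e-04  1.37473502e-01  9.90505044e-01 -8.64217268e-04] [-0.19796679  0.04101152  0.77608568]
```

View pics/scene0.png

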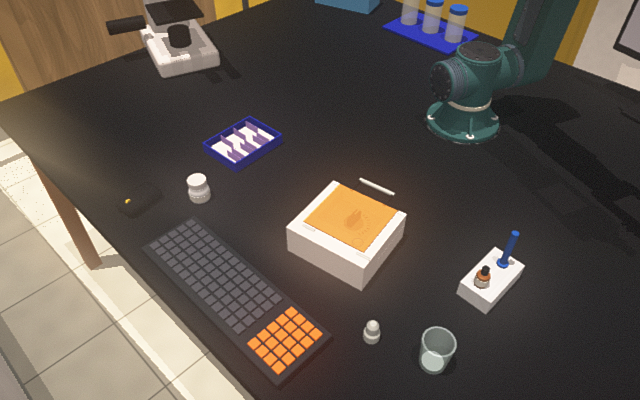

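View pics/top0.png

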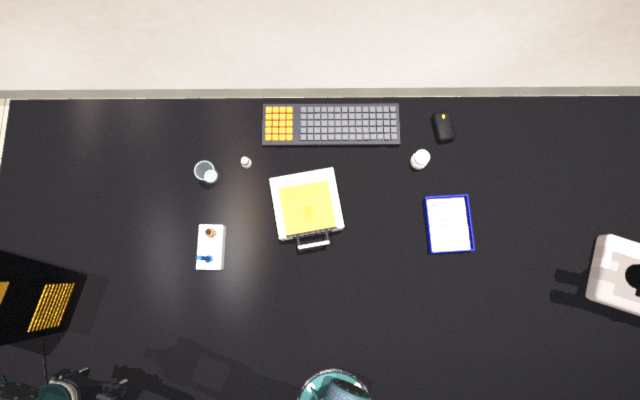

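View pics/wrist0.png

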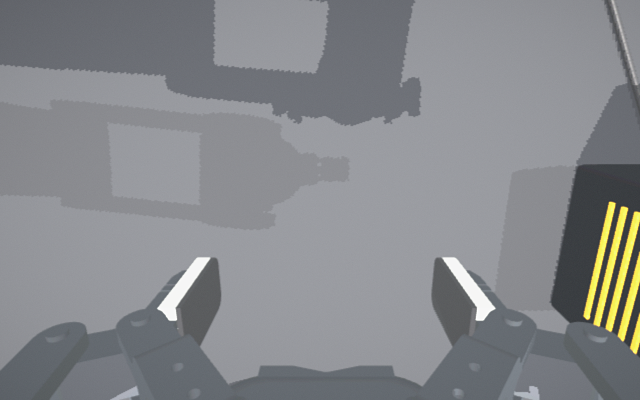

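The scene view shows the white unit with its amber cover (345,230), the rack with the blue pin (510,250) and the oil bottle (483,277). In the top view the unit centre is at about (307,205), the rod at (313,243), and the rack at (210,247) with the pin at (208,258). Next I'll turn these into world positions.

```bash
cat > h.py <<'E'
import numpy as np, cv2
from cell import arm, eyes
from scipy.spatial.transform import Rotation as R
def cam(name,pos=None,q=None):
    c=eyes.calibration(name); K=np.array([[c['fx'],0,c['cx']],[0,c['fy'],c['cy']],[0,0,1]])
    if name=='wrist':
        T=np.eye(4); T[:3,:3]=R.from_quat(np.r_[q[1:],q[0]]).as_matrix(); T[:3,3]=pos
        M=T@c['hand_eye']
    else:
        W=np.eye(4); W[:3,:3]=cv2.Rodrigues(c['rvec'])[0]; W[:3,3]=c['tvec']; M=np.linalg.inv(W)
    return K,M   # M: cam->world
def cloud(d,K,M):
    v,u=np.mgrid[:d.shape[0],:d.shape[1]]
    p=np.stack([(u-K[0,2])/K[0,0]*d,(v-K[1,2])/K[1,1]*d,d],-1)
    w=p@M[:3,:3].T+M[:3,3]; w[d<=0]=np.nan
    return w
def ray(uv,z,K,M):
    uv=np.atleast_2d(uv).astype(float)
    r=np.c_[(uv[:,0]-K[0,2])/K[0,0],(uv[:,1]-K[1,2])/K[1,1],np.ones(len(uv))]@M[:3,:3].T
    o=M[:3,3]; return o+r*((z-o[2])/r[:,2])[:,None]
def proj(w,K,M):
    w=np.atleast_2d(w); p=(w-M[:3,3])@M[:3,:3]; return np.c_[p[:,0]/p[:,2]*K[0,0]+K[0,2],p[:,1]/p[:,2]*K[1,1]+K[1,2]]
def quat(xdir_angle,tilt=0,tdir=0):
    """tool down, tool x at world yaw angle; then tilt about horizontal axis so that the fingers' tip direction leans by tilt toward azimuth tdir"""
    a=xdir_angle; X=np.array([np.cos(a),np.sin(a),0]); Z=np.array([0,0,-1.]); Y=np.cross(Z,X)
    m=np.c_[X,Y,Z]
    if tilt:
        h=np.array([np.cos(tdir),np.sin(tdir),0]); ax=np.cross([0,0,-1.],h)
        m=R.from_rotvec(ax*tilt).as_matrix()@m
    q=R.from_matrix(m).as_quat(); return np.r_[q[3],q[:3]]
E
python3 - <<'E'
from h import *
d=np.load('pics/top0.npy'); im=cv2.imread('pics/top0.png'); K,M=cam('top'); w=cloud(d,K,M)
print(M[:3,3])
for n,(u,v) in dict(unit=(307,205),rackc=(210,247),pin=(208,258),bench=(370,250),rod=(313,243)).items(): print(n,w[v,u])
z=w[...,2]
def box(m,h):
    c=cv2.connectedComponentsWithStats(m.astype(np.uint8))
    for i in range(1,c[0]):
        if c[2][i,4]>100:
            ys,xs=np.nonzero(c[1]==i); p=w[ys,xs]; 
            r=cv2.minAreaRect(p[:,:2].astype(np.float32)); print(h,c[2][i],r, np.median(p[:,2]))
sel=np.zeros_like(z,bool); sel[130:300,170:400]=1
box(sel&(z>60)&(z<95),'unit'); box(sel&(z>30)&(z<50),'rack'); box(sel&(z>20),'any')
E
```

```text
[ 383.82300281   26.30593349 1224.72024001]
unit [577.79894117  72.21250335  79.50399998]
rackc [460.86624309 359.76634488  40.80117093]
pin [427.67782501 355.70052366  70.49829751]
bench [ 450.94506384 -117.43524163   -5.58079633]
rod [467.34826593  54.99420686  80.87359499]
unit [194 161  21  20 140] ((685.6224975585938, 379.0748291015625), (57.96051788330078, 56.11043167114258), 45.055419921875) 73.06166009305355
unit [ 270  168   74   81 4106] ((567.0637817382812, 72.18180084228516), (220.7120819091797, 190.3548126220703), 9.928523063659668) 78.95827234342221
rack [196 225  28  45 933] ((462.2412109375, 362.05517578125), (71.30156707763672, 129.6739959716797), 88.45063018798828) 40.13628121919055
any [ 262  130  138   16 1743] ((803.3632202148438, 0.3525238037109375), (434.4171447753906, 50.718563079833984), 89.55001068115234) 24.479551193644056
any [194 161  24  22 301] ((685.6224975585938, 379.0748291015625), (57.96051788330078, 56.11043167114258), 45.055419921875) 57.4856056046342
any [ 270  168   74   81 4192] ((567.0637817382812, 72.18180084228516), (220.7120819091797, 190.3548126220703), 9.928523063659668) 78.86903482432649
any [ 196  225   29   45 1127] ((462.1444396972656, 361.95159912109375), (71.33682250976562, 129.6293182373047), 88.65533447265625) 40.54712960597749
```

```bash
python3 - <<'E'
from h import *
psi=0.173; c=np.array([586.8,75.6]); 
U=lambda x,y,z: np.r_[c+np.array([[np.cos(psi),-np.sin(psi)],[np.sin(psi),np.cos(psi)]])@[x,y],z]
f=lambda j: None if j is None else np.round(j,2)
for s in (1,-1):
  for th in (0,.5,1,1.5,2.0):
    p=U(60-185*np.cos(th),0,75+185*np.sin(th)+2.5*np.cos(th))
    for tl in (0,0.35,-.35): print('rod',s,th,tl,f(arm.ik(p,quat(psi+s*np.pi/2,tl,psi))))
for tl in (0,.35,.6):
  for a in (np.pi,0): print('prop',tl,a,f(arm.ik(U(40,50,150),quat(psi+a,tl,psi))),f(arm.ik([427,363,120],quat(psi+a,tl,psi))))
for a0 in (np.pi,0):
  for r in (0,.8,1.6,1.75): print('knob',a0,r,f(arm.ik(U(-28,0,66),quat(psi+a0-r))))
E
```

```text
rod 1 0 0 [-0.01  0.01  1.81 -0.    1.33 -0.18]
rod 1 0 0.35 [-0.06 -0.22  2.05  0.09  0.97 -0.27]
rod 1 0 -0.35 [ 0.03  0.25  1.58 -0.05  1.66 -0.14]
rod 1 0.5 0 [ 0.   -0.02  1.64 -0.    1.51 -0.17]
rod 1 0.5 0.35 [-0.04 -0.25  1.89  0.08  1.16 -0.24]
rod 1 0.5 -0.35 [ 0.03  0.23  1.42 -0.05  1.84 -0.15]
rod 1 1 0 [ 0.02  0.1   1.4  -0.    1.65 -0.15]
rod 1 1 0.35 [-0.01 -0.13  1.66  0.07  1.27 -0.19]
rod 1 1 -0.35 [ 0.05  0.33  1.15 -0.05  2.   -0.14]
rod 1 1.5 0 [ 0.04  0.29  1.12 -0.    1.73 -0.13]
rod 1 1.5 0.35 [ 0.02  0.05  1.43  0.06  1.32 -0.16]
rod 1 1.5 -0.35 [ 0.06  0.54  0.81 -0.05  2.14 -0.13]
rod 1 2.0 0 [ 0.06  0.5   0.86 -0.    1.77 -0.11]
rod 1 2.0 0.35 [ 0.04  0.26  1.23  0.05  1.31 -0.14]
rod 1 2.0 -0.35 [ 0.07  0.81  0.42 -0.04  2.25 -0.12]
rod -1 0 0 None
rod -1 0 0.35 None
rod -1 0 -0.35 None
rod -1 0.5 0 None
rod -1 0.5 0.35 None
rod -1 0.5 -0.35 None
rod -1 1 0 None
rod -1 1 0.35 None
rod -1 1 -0.35 None
rod -1 1.5 0 None
rod -1 1.5 0.35 None
rod -1 1.5 -0.35 None
rod -1 2.0 0 None
rod -1 2.0 0.35 None
rod -1 2.0 -0.35 None
prop 0 3.141592653589793 [ 0.12  0
[... 215 characters left out ...]
4] [ 0.7  -0.    1.77 -0.2   1.08 -0.98]
prop 0.35 0 [0.11 0.09 1.61 0.02 1.1  1.5 ] [ 0.7  -0.    1.77 -0.2   1.08  2.16]
prop 0.6 3.141592653589793 [ 0.1  -0.03  1.8   0.06  0.77 -1.67] [ 0.78 -0.09  1.92 -0.44  0.85 -0.75]
prop 0.6 0 [ 0.1  -0.03  1.8   0.06  0.77  1.47] [ 0.78 -0.09  1.92 -0.44  0.85  2.4 ]
knob 3.141592653589793 0 [ 0.03  0.22  1.59 -0.    1.33 -1.72]
knob 3.141592653589793 0.8 [ 0.03  0.22  1.59 -0.    1.33 -0.92]
knob 3.141592653589793 1.6 [ 0.03  0.22  1.59 -0.    1.33 -0.12]
knob 3.141592653589793 1.75 [ 0.03  0.22  1.59 -0.    1.33  0.03]
knob 0 0 [ 0.03  0.22  1.59 -0.    1.33  1.42]
knob 0 0.8 [ 0.03  0.22  1.59 -0.    1.33  2.22]
knob 0 1.6 None
knob 0 1.75 None
```

```bash
python3 - <<'E'
from h import *
psi=0.173
for n,p in dict(rack=[440,345,320],unit=[580,58,350]).items():
    arm.reach(p,quat(psi+np.pi/2)); arm.pause(0.2)
    pos,q=np.array(arm.current_tcp_pos()),np.array(arm.current_orientation())
    im,d=eyes.grab_frame('wrist'); cv2.imwrite(f'pics/w_{n}.png',im[:,:,::-1]); np.savez(f'pics/w_{n}.npz',d=d,pos=pos,q=q); print(n,pos,arm.current_t(),arm.current_force(),arm.current_wrist_torque())
E
```

```text
rack [439.13787454 345.88677132 319.73752236] 1.7167 [ 1.21423122  0.07490788 -0.58201869] [ 0.01582287 -0.00632736  0.02389022]
unit [579.71821789  59.38450575 350.02428084] 3.1833 [ 0.71515954  0.31477358 -0.92205952] [-0.0183286  -0.01344122 -0.06949502]
```

View pics/w_rack.png

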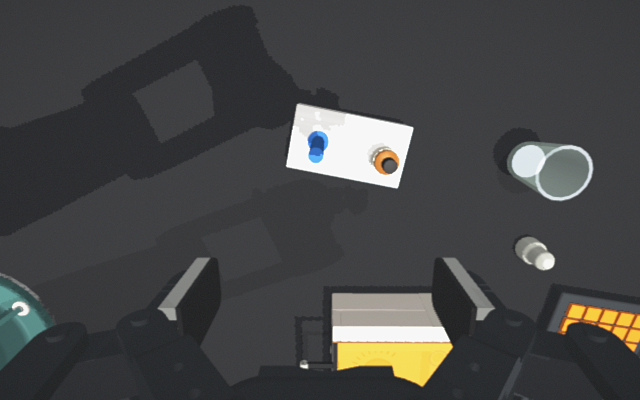

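View pics/w_unit.png

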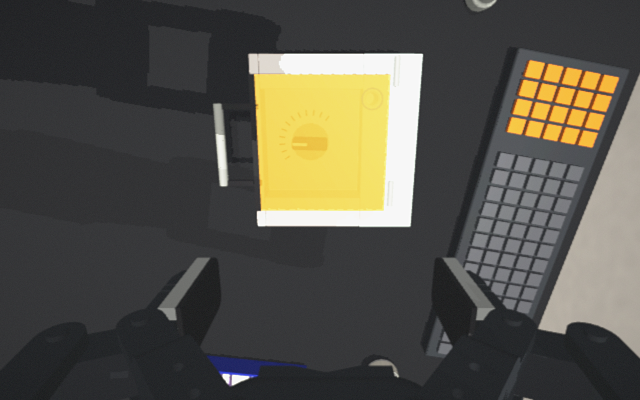

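Rack view: pin base at about (317,143), its top at (316,157), bottle at (386,160). Unit view: top-face corners near (250,54), (422,54), (411,226) and (258,226), rod from (217,104) to (223,186), socket ring at (372,98), knob at (310,141). I'll fit the poses from these.

```bash
python3 - <<'E'
from h import *
from scipy.optimize import least_squares
z=np.load('pics/w_unit.npz'); K,M=cam('wrist',z['pos'],z['q']); w=cloud(z['d'],K,M)
for u,v in [(405,150),(330,180),(220,150),(300,62),(100,220)]: print('dep',w[v,u])
im=cv2.imread('pics/w_unit.png')
# rod segmentation
g=(w[...,2]>60)&(w[...,2]<95)
sub=np.zeros_like(g); sub[90:200,205:235]=1
px=np.array([[250,54],[422,54],[411.5,226.5],[258,226.5],[220,145],[372,98]],float)
un=np.array([[-90,95,75],[90,95,75],[90,-95,75],[-90,-95,75],[-125,0,77.5],[40,50,75]],float)
def P(p):
    c,s=np.cos(p[2]),np.sin(p[2]); return np.c_[p[0]+c*un[:,0]-s*un[:,1],p[1]+s*un[:,0]+c*un[:,1],un[:,2]]
r=least_squares(lambda p:(proj(P(p),K,M)-px).ravel(),[587,75,.17],loss='soft_l1'); print(r.x); print(np.round((proj(P(r.x),K,M)-px),1))
print('socket ray',ray([372,98],75,K,M), P(r.x)[5]); print('rod', ray([220,145],80,K,M),P(r.x)[4])
# top-cam check
K2,M2=cam('top'); print('top proj corners', np.round(proj(P(r.x),K2,M2),1))
K3,M3=cam('scene'); print('scene', np.round(proj(P(r.x),K3,M3),1))
z=np.load('pics/w_rack.npz'); K,M=cam('wrist',z['pos'],z['q']); w=cloud(z['d'],K,M)
im=cv2.imread('pics/w_rack.png'); b=(im[...,0].astype(int)-im[...,2]>80); b[:, :290]=0;b[:,340:]=0;b[200:]=0
ys,xs=np.nonzero(b); p=w[ys,xs]; print('pin pts',len(p),np.nanmin(p[:,2]),np.nanmax(p[:,2]))
for lo,hi in [(38,50),(50,70),(70,90),(90,110),(110,126),(126,145)]:
    s=p[(p[:,2]>lo)&(p[:,2]<hi)]; print(lo,len(s),s.mean(0) if len(s) else '')
rc=ray([[298,104],[413,126.5],[399,187.5],[287,165]],40,K,M); print('rack',rc.mean(0),rc)
big=cv2.resize(im[80:210,270:430],None,fx=5,fy=4.5*1.0); cv2.imwrite('pics/rackbig.png',big[:600])
im=cv2.imread('pics/w_unit.png');cv2.imwrite('pics/unitbig.png',cv2.resize(im[45:235,205:430],None,fx=3.1,fy=3.1))
E
```

```text
dep [663.51265613  84.15944122  76.38120662]
dep [587.30731962  37.27867218  81.73330566]
dep [462.94001472  49.74903121  82.730134  ]
dep [534.54358371 154.58225945  75.22564208]
dep [285.99582823 -93.36157839   2.37797796]
[5.85869422e+02 7.52546461e+01 1.73756913e-01]
[[-1.4 -0.2]
 [ 0.3 -0.1]
 [-1.4 -0.6]
 [ 0.1 -0.7]
 [ 1.5  0.8]
 [ 0.4  0.9]]
socket ray [[615.98571039 132.24127186  75.        ]] [616.6229157  131.41711269  75.        ]
rod [[461.70889576  54.68695404  80.        ]] [462.75164623  53.64415832  77.5       ]
top proj corners [[278.9 238.7]
 [269.1 178.8]
 [332.3 167.6]
 [343.7 226.9]
 [313.5 244.7]
 [286.9 192.4]]
scene [[405.7 213.1]
 [362.6 267.6]
 [284.8 226.2]
 [332.3 179.2]
 [375.7 186. ]
 [356.3 241.5]]
pin pts 483 44.35107011428846 138.9387154881565
38 153 [426.01277058 367.21008242  46.30330766]
50 27 [425.76170381 368.83029246  60.91889949]
70 29 [425.11456187 368.77986472  80.16093837]
90 38 [425.75649537 368.68694213 100.02619562]
110 34 [425.64556689 368.88439165 118.45235274]
126 199 [425.85552042 363.8508435  135.33025564]
rack [462.0420501  362.81774925  40.        ] [[397.88091836 398.54225762  40.        ]
 [526.86248288 396.82160825  40.        ]
 [527.64313705 326.14014131  40.        ]
 [395.78166211 329.76698983  40.        ]]
```

View pics/rackbig.png

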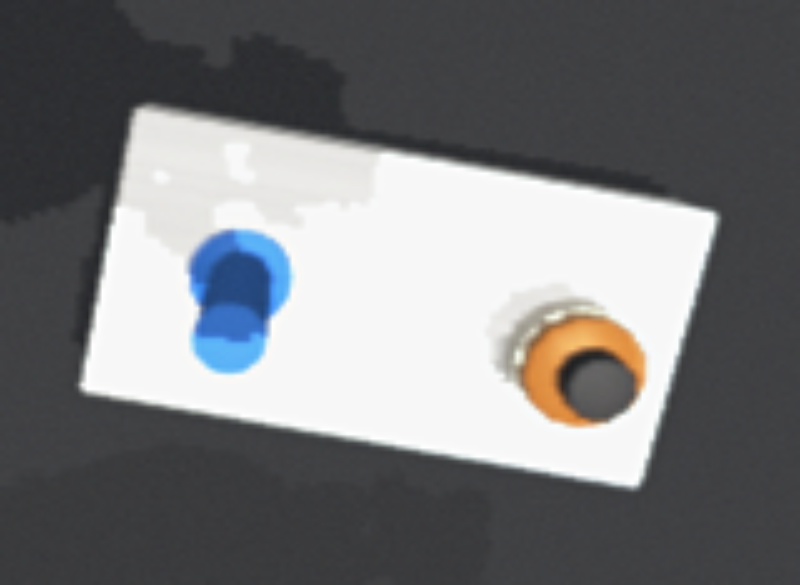

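View pics/unitbig.png

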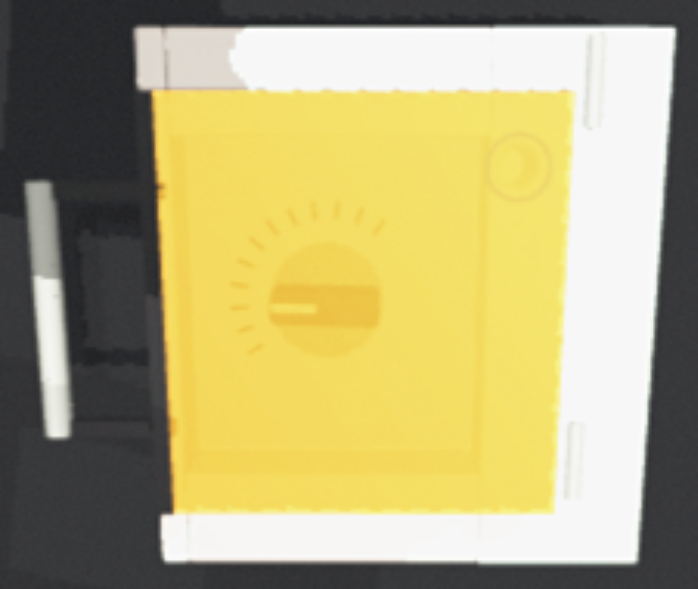

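```bash
cat >> h.py <<'E'
psi=0.1738; UC=np.array([585.9,75.3])
def U(x,y,z):
    c,s=np.cos(psi),np.sin(psi); return np.array([UC[0]+c*x-s*y,UC[1]+s*x+c*y,z])
def toU(p):
    c,s=np.cos(psi),np.sin(psi); d=np.array(p[:2])-UC; return np.array([c*d[0]+s*d[1],-s*d[0]+c*d[1],p[2]])
def Fu():
    f=np.array(arm.current_force()); c,s=np.cos(psi),np.sin(psi); return np.round([c*f[0]+s*f[1],-s*f[0]+c*f[1],f[2]],1)
E
python3 - <<'E'
from h import *
q=quat(psi+np.pi/2)
arm.move_gripper(28,40)
arm.reach(U(-124.5,0,140),q)
arm.line_to(U(-124.5,0,79),feed=80)
print(arm.current_t(),toU(arm.current_tcp_pos()),Fu(),arm.current_gripper_width())
arm.move_gripper(5,40); arm.pause(.1)
print(arm.current_t(),toU(arm.current_tcp_pos()),Fu(),arm.current_gripper_width())
p=toU(arm.current_tcp_pos()); im,d=eyes.grab_frame('wrist'); cv2.imwrite('pics/grip.png',im[:,:,::-1])
E
```

```text
5.6333 [-1.24017280e+02 -9.41433901e-02  7.95309098e+01] [-0.3 -0.8  0.2] 28.347495844437493
6.0417 [-1.24744309e+02 -1.17234530e-01  7.91493799e+01] [-2.7 -0.4  1.1] 8.31173266419827
```

View pics/grip.png

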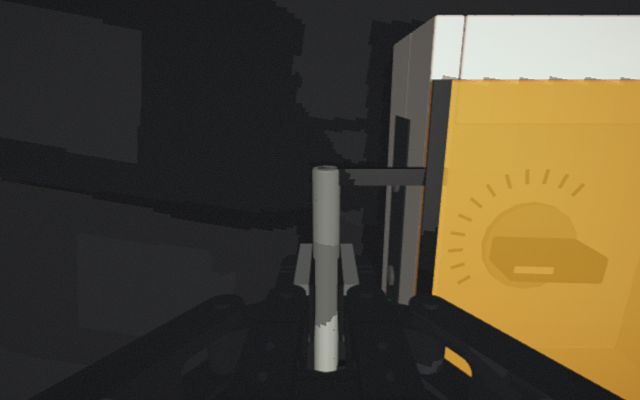

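The rod is held between the pads at (326,265), with one arm of the handle visible at (385,177) and only a small side force. Now the arc.

```bash
python3 - <<'E'
from h import *
p0=toU(arm.current_tcp_pos()); off=p0-np.array([-125,0,77.5]); print(off)
ths=np.linspace(0,1.98,12)[1:]
for th in ths:
    r=np.array([60-185*np.cos(th)-2.5*np.sin(th)*-1,0,75+185*np.sin(th)+2.5*np.cos(th)])+np.array([0.3,p0[1],0.5])
    r[0]=60-185*np.cos(th)+2.5*np.sin(th)+0.3
    arm.line_to(U(*r),feed=75)
    f=Fu(); print(round(float(th),2),round(arm.current_t(),2),np.round(toU(arm.current_tcp_pos())-r,1),f,round(arm.current_gripper_width(),1))
    if np.linalg.norm(f)>45: print('ABORT');break
E
```

```text
[ 0.27346806 -0.10091395  1.61735461]
0.18 6.67 [-0.4  0.   1.6] [-4.8 -0.9 -0.2] 8.1
0.36 7.27 [-1.   0.   1.8] [-9.  -0.4  1.7] 8.4
0.54 7.86 [-1.6  0.   2.4] [-11.   -0.3   4. ] 8.3
0.72 8.45 [-1.6 -0.   4. ] [-13.4  -1.    8.4] 8.5
0.9 9.04 [-1.  -0.   5.9] [-12.8   0.3  12.7] 8.4
1.08 9.63 [ 0.4 -0.1  7.9] [-10.6  -0.4  13.3] 8.5
1.26 10.22 [ 2.  -0.1  7.9] [-5.7 -0.9 11.8] 8.6
1.44 10.82 [ 2.5 -0.   7.7] [-2.9 -1.5 10.7] 8.2
1.62 11.41 [ 2.4 -0.1  6.5] [-0.7 -1.2  7.2] 8.1
1.8 12.0 [ 2.5 -0.1  5.6] [ 0.5 -0.6  5.2] 8.3
1.98 12.59 [ 2.1 -0.1  4.5] [ 1.9 -0.2  6.4] 8.1
```

```bash
python3 - <<'E'
from h import *
arm.move_gripper(30); p=arm.current_tcp_pos()
arm.line_to(np.array(p)+[0,0,75],feed=200)
q=quat(psi+np.pi,.35,psi); Z=R.from_quat(np.r_[q[1:],q[0]]).as_matrix()[:,2]; print(Z)
pin=np.array([426,363.8,95.])
arm.reach(pin-Z*85+[0,0,40],q)
print(arm.current_t(), arm.current_tcp_pos())
arm.move_gripper(50)
pos,qq=np.array(arm.current_tcp_pos()),np.array(arm.current_orientation())
im,d=eyes.grab_frame('wrist'); cv2.imwrite('pics/pinpre.png',im[:,:,::-1]); np.savez('pics/pinpre.npz',d=d,pos=pos,q=qq)
im,d=eyes.grab_frame('scene'); cv2.imwrite('pics/sc1.png',im[:,:,::-1])
K,M=cam('wrist',pos,qq); print(np.round(proj(np.array([[426,363.8,135],[426,363.8,90],[426,363.8,45]]),K,M)))
print(arm.current_t())
E
```

```text
[ 0.33773197  0.05929606 -0.93937271]
15.0333 [398.22525147 358.73536211 215.31402893]
[[327. 213.]
 [327. 174.]
 [327. 144.]]
15.4667
```

View pics/pinpre.png

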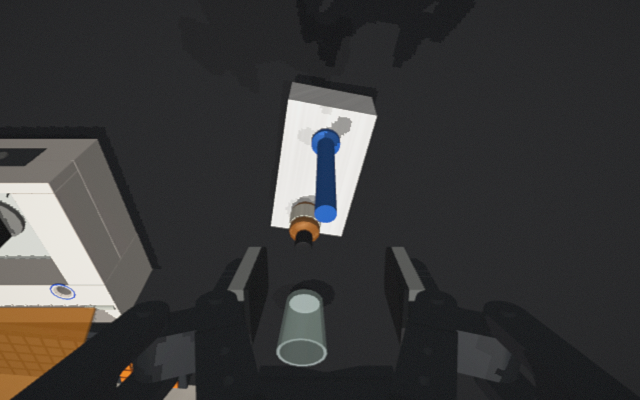

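View pics/sc1.png

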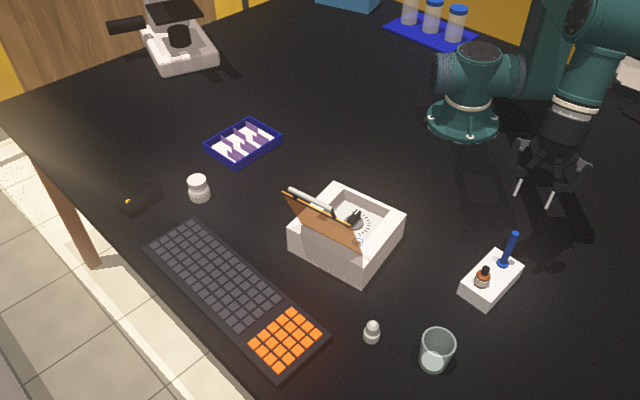

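The cover is wide open in the scene view. In the wrist view the pin's top is at (325,214) and its base at (325,142), within 2 px of prediction, and the socket ring shows at (62,291). Grasping now.

```bash
python3 - <<'E'
from h import *
z=np.load('pics/pinpre.npz'); K,M=cam('wrist',z['pos'],z['q']); print('socket',ray([62.5,291],75,K,M),U(40,50,75))
q=quat(psi+np.pi,.35,psi); Z=R.from_quat(np.r_[q[1:],q[0]]).as_matrix()[:,2]
pin=np.array([426,363.8,96.])
arm.line_to(pin-Z*75,feed=200)
arm.line_to(pin,feed=150); print(arm.current_tcp_pos(),Fu())
arm.move_gripper(5,70); arm.pause(.1); print(arm.current_tcp_pos(),Fu(),arm.current_gripper_width())
arm.line_to(pin+[0,0,102],feed=150); arm.pause(.1)
print(arm.current_tcp_pos(),Fu(),arm.current_gripper_width(),arm.current_t())
pos,qq=np.array(arm.current_tcp_pos()),np.array(arm.current_orientation())
im,d=eyes.grab_frame('wrist'); cv2.imwrite('pics/held.png',im[:,:,::-1]); np.savez('pics/held.npz',d=d,pos=pos,q=qq)
im,d=eyes.grab_frame('scene'); cv2.imwrite('pics/sc2.png',cv2.resize(im[100:320,380:600,::-1],None,fx=2.6,fy=2.6))
E
```

```text
socket [[615.56117584 131.2937439   75.        ]] [616.65107335 131.46379161  75.        ]
[426.7144945  364.43181632  97.56716485] [-0.3  1.3  0.3]
[426.47821328 364.3480444   97.42766841] [-2.1 -0.3  5.4] 12.39857483674268
[425.22722088 363.15678595 195.71868363] [ 0.4 -0.2 -0.7] 12.21826327625036 17.9667
```

View pics/held.png

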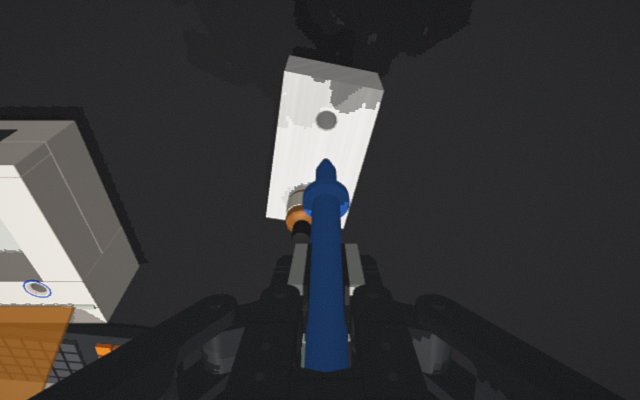

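View pics/sc2.png

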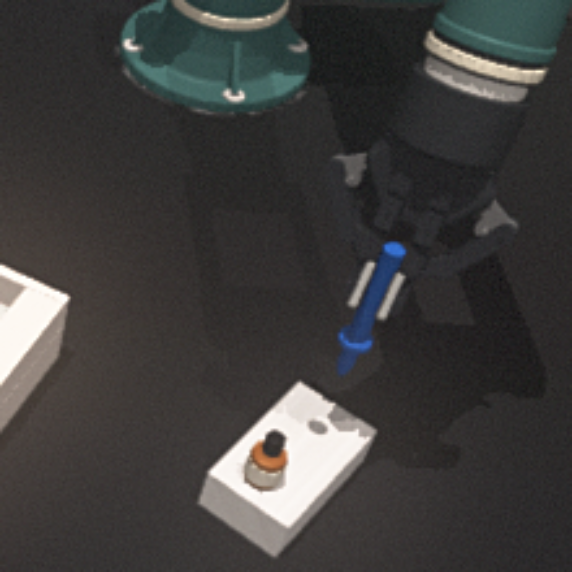

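```bash
python3 - <<'E'
from h import *
z=np.load('pics/held.npz'); K,M=cam('wrist',z['pos'],z['q']); p=z['pos']
hs=np.array([-36-57.4,-57.4,-52.4])
for t in (-.3,-.1,0,.1,.2,.35):  # lean in unit x: top moves toward -x
    ax=np.array([-np.sin(t)*np.cos(psi),-np.sin(t)*np.sin(psi),np.cos(t)])
    print(t,np.round(proj(p+np.outer(hs,ax),K,M)).tolist())
K,M=cam('wrist',p,z['q']); w=cloud(z['d'],K,M)
for v in (160,165,170,198,220,260,300): print(v,w[v,326])
print('socket',ray([37,289],75,K,M))
E
python3 - <<'E'
import cv2
im=cv2.imread('pics/held.png');cv2.imwrite('pics/heldb.png',cv2.resize(im[140:380,250:400],None,fx=2.5,fy=2.5))
E
```

```text
-0.3 [[327.0, 122.0], [327.0, 173.0], [327.0, 181.0]]
-0.1 [[327.0, 149.0], [327.0, 189.0], [327.0, 196.0]]
0 [[327.0, 162.0], [327.0, 198.0], [327.0, 204.0]]
0.1 [[327.0, 176.0], [327.0, 207.0], [327.0, 212.0]]
0.2 [[327.0, 190.0], [327.0, 216.0], [327.0, 221.0]]
0.35 [[327.0, 210.0], [327.0, 231.0], [327.0, 234.0]]
160 [420.12801733 361.78847244 108.61794807]
165 [418.31729816 361.47810292 117.25040062]
170 [418.73392173 361.55453884 121.80555962]
198 [417.48744593 361.35743388 149.29660142]
220 [417.42862594 361.35985464 165.85672077]
260 [417.44015225 361.38048672 190.09376368]
300 [417.97474726 361.48829674 208.60852392]
socket [[616.65073993 130.98917514  75.        ]]
```

View pics/heldb.png

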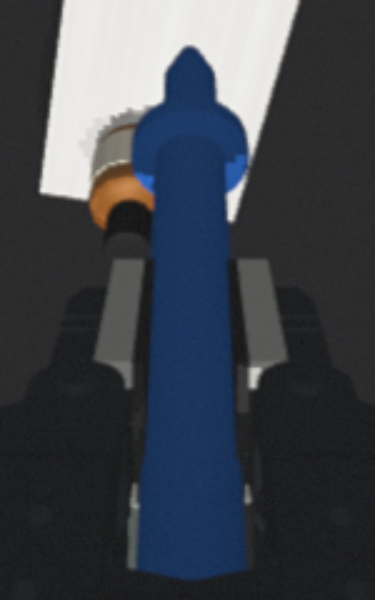

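```bash
python3 - <<'E'
from h import *
q=quat(psi+np.pi,.35,psi)
s=np.array([616.7,131.5])
arm.line_to(np.r_[s,200],feed=250); arm.line_to(np.r_[s,181],feed=80); arm.pause(.1)
pos,qq=np.array(arm.current_tcp_pos()),np.array(arm.current_orientation())
im,d=eyes.grab_frame('wrist'); cv2.imwrite('pics/abv.png',im[:,:,::-1]); np.savez('pics/abv.npz',d=d,pos=pos,q=qq)
im,d=eyes.grab_frame('scene'); cv2.imwrite('pics/sc3.png',cv2.resize(im[130:330,260:460,::-1],None,fx=3,fy=3))
print(pos,Fu(),arm.current_t())
K,M=cam('wrist',pos,qq); print(proj(np.array([[616.3,131.2,75],[616.3-20*np.cos(psi),131.2-20*np.sin(psi),75]]),K,M))
E
python3 - <<'E'
import cv2
im=cv2.imread('pics/abv.png');cv2.imwrite('pics/abvb.png',cv2.resize(im[80:330,200:450],None,fx=2.4,fy=2.4))
E
```

```text
[616.6749758  131.79210587 181.04520877] [ 0.2  0.2 -0.7] 20.0
[[325.6221022  150.80635928]
 [325.60137482 121.00294514]]
```

View pics/abvb.png

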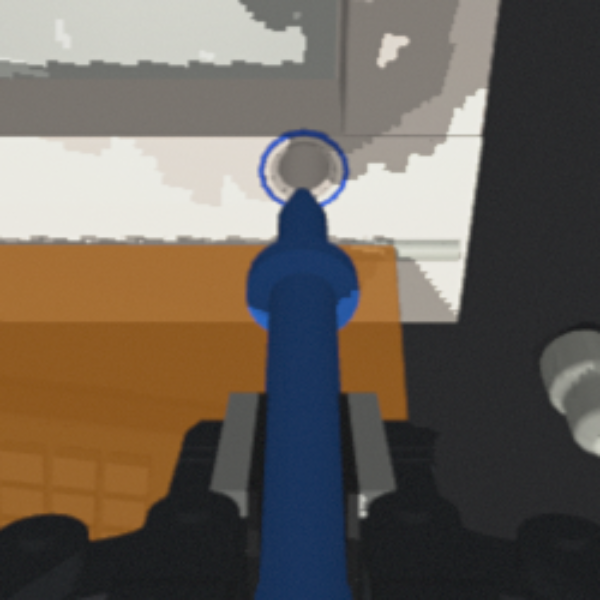

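View pics/sc3.png

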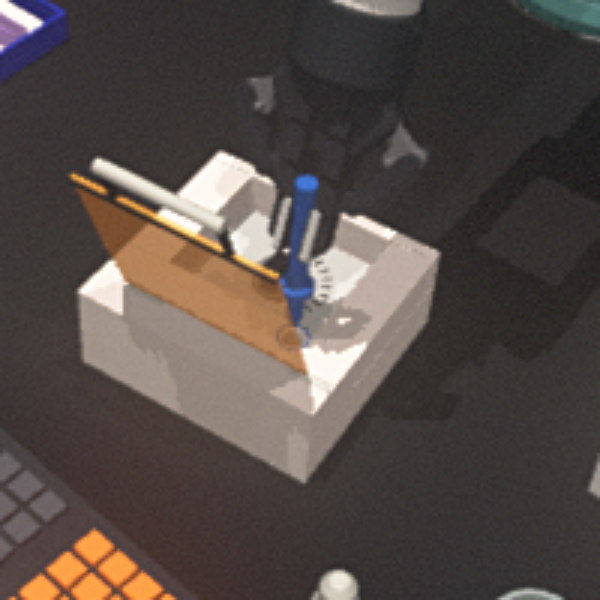

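Tip at (325.8,158) sits just above the ring centred on (326.3,150.8), which I predicted at (325.6,150.8). Going in with force checks.

```bash
python3 - <<'E'
from h import *
s=np.array([617.0,131.5])
for z in [165,157,150,145,141,138,136,134.5,133.5,132.5,131.5,130.5,129.5]:
    arm.line_to(np.r_[s,z],feed=60); 
    f=Fu(); p=np.array(arm.current_tcp_pos()); print(z,np.round(p,1),f,round(arm.current_t(),2))
    if np.hypot(f[0],f[1])>15 or f[2]>12: print('stop'); break
im,d=eyes.grab_frame('wrist'); cv2.imwrite('pics/ins.png',im[:,:,::-1])
E
```

```text
165 [616.5 131.4 163.8] [ 0.8 -0.6  0.3] 20.42
157 [616.6 131.5 156.2] [ 0.6 -0.3 -0.9] 20.7
150 [616.7 131.4 149.2] [ 0.1 -0.4 -0.4] 20.97
145 [616.8 131.4 144.4] [-1.3  0.1 -0.4] 21.22
141 [616.9 131.4 140.5] [ 0.9  0.6 -1.7] 21.47
138 [616.9 131.4 137.7] [-0.1 -0.4 -0.1] 21.72
136 [617.  131.4 135.8] [-0.2 -0.1 -1.4] 21.97
134.5 [617.  131.4 134.3] [ 0.5  0.4 -0.7] 22.22
133.5 [617.  131.5 133.4] [ 0.5  0.4 -0.2] 22.47
132.5 [617.1 131.5 132.6] [ 0.1  0.4 -1.6] 22.72
131.5 [617.3 131.5 132.5] [-2.3 -0.3  3.5] 22.97
130.5 [617.4 131.6 132.5] [-4.3  0.3  7.9] 23.22
129.5 [617.6 131.6 132.5] [-5.9 -0.3 11.7] 23.47
```

View pics/ins.png

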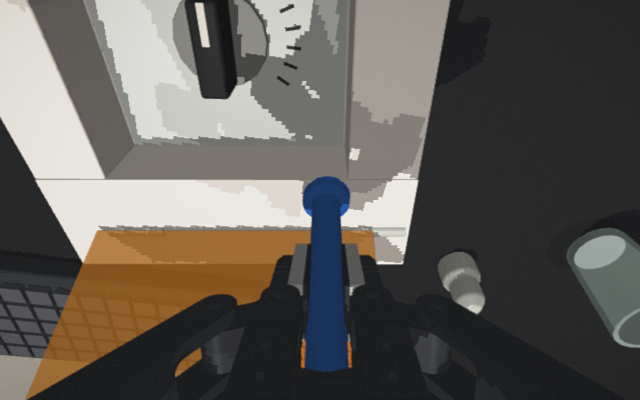

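```bash
python3 - <<'E'
from h import *
q=np.array(arm.current_orientation()); Z=R.from_quat(np.r_[q[1:],q[0]]).as_matrix()[:,2]
arm.line_to([617,131.5,132.3],feed=60); print(Fu())
arm.move_gripper(45); p=np.array(arm.current_tcp_pos())
arm.line_to(p-Z*85,feed=200)
pos,qq=np.array(arm.current_tcp_pos()),np.array(arm.current_orientation())
im,d=eyes.grab_frame('wrist'); cv2.imwrite('pics/rel.png',im[:,:,::-1])
arm.reach(U(-28,0,150),quat(psi+np.pi)); arm.move_gripper(32); arm.pause(.1)
pos,qq=np.array(arm.current_tcp_pos()),np.array(arm.current_orientation())
im,d=eyes.grab_frame('wrist'); cv2.imwrite('pics/knob.png',im[:,:,::-1]); np.savez('pics/knob.npz',d=d,pos=pos,q=qq)
im,d=eyes.grab_frame('scene'); cv2.imwrite('pics/sc4.png',cv2.resize(im[130:330,260:460,::-1],None,fx=3,fy=3))
print(toU(pos),arm.current_t())
K,M=cam('wrist',pos,qq); print(proj(np.array([U(-48,0,68),U(-8,0,68),U(-28,0,68),U(40,50,170),U(40,50,80)]),K,M))
E
```

```text
[-1.8  1.4  3.1]
[-27.81004755   0.62475958 151.24185666] 25.7333
[[325.42155152 183.17604553]
 [325.42524802 245.19726082]
 [325.42344743 214.98632654]
 [452.89690062 464.81567331]
 [404.56149305 323.01283447]]
```

View pics/rel.png

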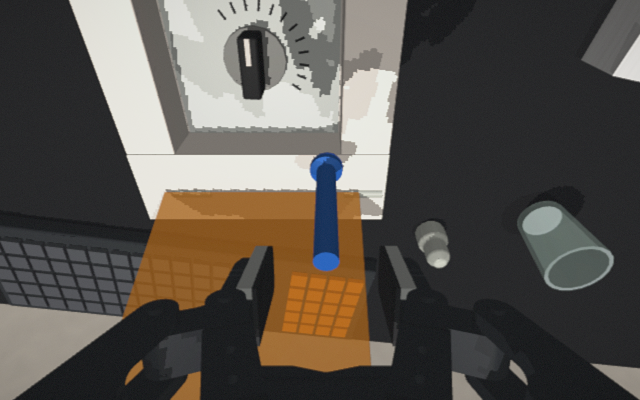

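View pics/knob.png

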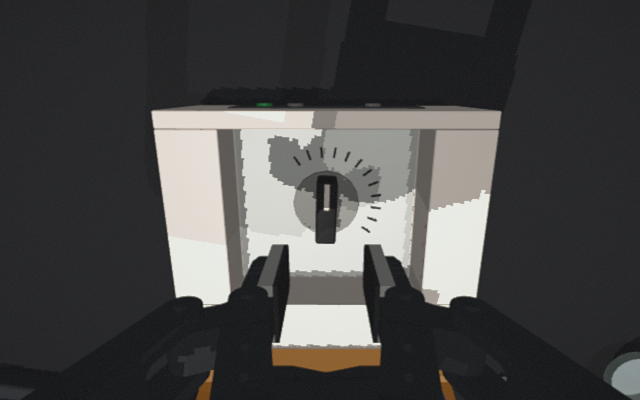

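View pics/sc4.png

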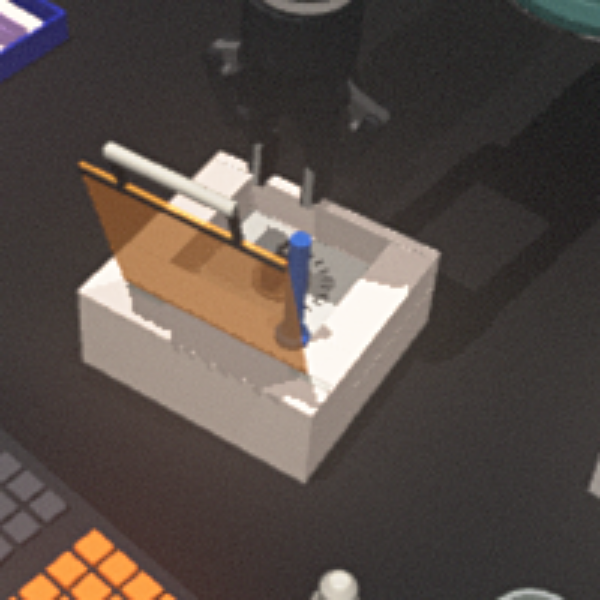

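```bash
python3 - <<'E'
from h import *
z=np.load('pics/knob.npz'); K,M=cam('wrist',z['pos'],z['q']); print(proj(np.array([U(-28,0,46),U(-50,0,46),U(-6,0,46),U(-28,22,46),U(-28,-22,46)]),K,M)); print(z['pos'],toU(ray([326,204],46,K,M)[0]))
im=cv2.imread('pics/knob.png');cv2.imwrite('pics/knobb.png',cv2.resize(im[130:280,250:400],None,fx=4,fy=4))
E
```

```text
[[325.44312624 204.1560928 ]
 [325.44174625 171.94301376]
 [325.44443662 234.74400935]
 [358.33410581 204.15951664]
 [292.54844179 204.15266857]]
[558.40088011  71.10625767 151.24185666] [-28.10946258   0.37241561  46.        ]
```

View pics/knobb.png

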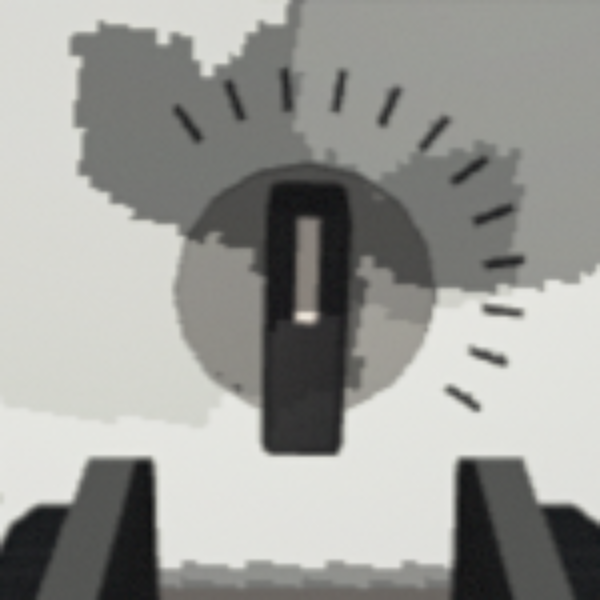

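```bash
cat >> h.py <<'E'
def tz(n=8):
    a=[]
    for _ in range(n):
        arm.pause(0.02); a.append([arm.current_wrist_torque()[2],arm.current_tau()[5]])
    a=np.array(a); return np.round(np.r_[a.mean(0),a.std(0)],3)
E
python3 - <<'E'
from h import *
q=quat(psi+np.pi)
k=U(-28,0.2,0)[:2]
arm.line_to(np.r_[k,90],feed=150); print(tz())
arm.line_to(np.r_[k,69.5],feed=60); print(toU(arm.current_tcp_pos()),Fu(),tz())
arm.move_gripper(5,35); arm.pause(.1)
print(toU(arm.current_tcp_pos()),Fu(),arm.current_gripper_width(),tz(),arm.current_t())
im,d=eyes.grab_frame('wrist'); cv2.imwrite('pics/kg.png',im[:,:,::-1]); print(arm.current_joint_positions())
E
```

```text
[-0.008  0.     0.012  0.   ]
[-28.46019306   0.26905847  68.7245276 ] [ 0.3 -0.1 -0.5] [0.021 0.    0.02  0.   ]
[-27.73490405   0.46960404  70.02997568] [-0.9  1.6  1.6] 11.85996320695848 [0.011 0.019 0.031 0.001] 27.575
[ 2.53586654e-02  2.19179569e-01  1.58820385e+00  5.50569461e-04
  1.33342811e+00 -1.71946506e+00]
```

View pics/kg.png

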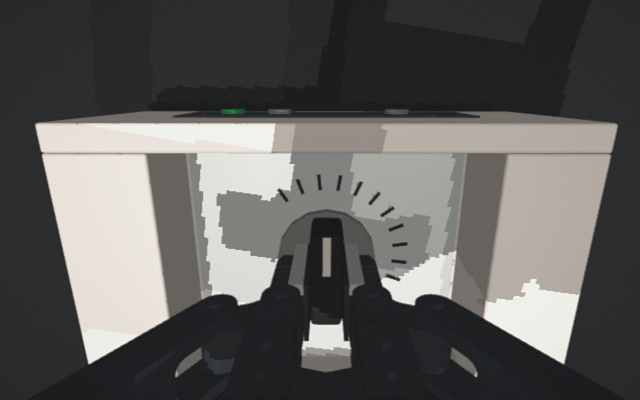

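The bar is held squarely between the pads at (326,260). tau6 is very quiet, so I'll turn in steps and watch it.

```bash
python3 - <<'E'
from h import *
j0=np.array(arm.current_joint_positions()); j0[5]=-1.7195
import itertools
a=0; 
def step(a,n=4):
    j=j0.copy(); j[5]+=a; arm.goto_joints(j); t=tz(n)
    print(round(a,3),round(arm.current_joint_positions()[5]-j0[5],3),t,Fu(),round(arm.current_t(),2)); return t
for a in (0.1,0.2,0.3,0.4,0.5): step(a,2)
base=step(0.56)
a=0.56
while a<1.66:
    a+=0.03; t=step(a)
    if abs(t[1]-base[1])>0.05 or abs(t[0]-base[0])>0.09: print('contact'); break
E
```

```text
0.1 0.098 [-0.039 -0.002  0.021  0.013] [-1.1  1.   2.7] 27.91
0.2 0.197 [-0.033 -0.003  0.012  0.008] [-0.7  1.5  2.9] 28.19
0.3 0.296 [-0.035 -0.002  0.041  0.006] [-0.1  1.6  2.7] 28.48
0.4 0.396 [-0.026 -0.001  0.017  0.006] [-0.1  1.2  3.1] 28.76
0.5 0.496 [-0.015 -0.001  0.035  0.006] [-0.4  1.7  3.2] 29.04
0.56 0.557 [-0.031 -0.013  0.034  0.001] [-1.6  1.2  3.4] 29.36
0.59 0.589 [-0.021 -0.025  0.034  0.006] [-1.1  0.9  2.4] 29.68
0.62 0.619 [-0.058 -0.035  0.031  0.003] [-0.8  2.   3.3] 29.99
0.65 0.649 [-0.015 -0.037  0.021  0.002] [-0.4  1.6  3.7] 30.31
0.68 0.679 [-0.055 -0.038  0.024  0.002] [-1.6  1.4  2.8] 30.62
0.71 0.709 [-0.057 -0.038  0.021  0.002] [-1.2  2.1  3.9] 30.94
0.74 0.739 [-0.032 -0.038  0.031  0.002] [-0.6  1.9  4.1] 31.26
0.77 0.769 [-0.053 -0.038  0.023  0.002] [-1.   2.4  3. ] 31.57
0.8 0.799 [-0.046 -0.038  0.042  0.002] [-1.4  1.8  3.9] 31.89
0.83 0.829 [-0.033 -0.038  0.021  0.002] [-1.4  2.5  3.9] 32.21
0.86 0.859 [-0.022 -0.038  0.028  0.002] [-1.5  1.9  3.4] 32.52
0.89 0.889 [-0.064 -0.038  0.02   0.002] [-1.6  1.8  4.3] 32.84
0.92 0.919 [-0.036 -0.038  0.03   0.002] [-1.3  2.7  3.6] 33.16
0.95 0.949 [-0.057 -0.038  0.019  0.002] [-2.3  1.3  4.5] 33.48
0.98 0.979 [-0.045 -0.038  0.018  0.002] [-1.4  1.8  3. ] 33.79
1.01 1.009 [-0.049 -0.038  0.06   0.002] [-1.7  2.1  4.4] 34.11
1.04 1.039 [-0.054 -0.038  0.004  0.002] [-2.6  2.   4.7] 34.42
1.07 1.069 [-0.041 -0.038  0.036  0.002] [-3.2  1.3  4.5] 34.74
1.1 1.099 [-0.036 -0.038  0.016  0.002] [-1.4  1.9  3.7] 35.06
1.13 1.129 [-0.019 -0.038  0.049  0.002] [-2.7  2.1  4.3] 35.38
1.16 1.159 [-0.025 -0.038  0.012  0.002] [-1.8  2.6  4.2] 35.69
1.19 1.189 [-0.047 -0.038  0.016  0.002] [-2.8  2.5  4. ] 36.01
1.22 1.219 [-0.044 -0.035  0.034  0.002] [-2.2  2.3  4. ] 36.33
1.25 1.249 [0.027 0.019 0.014 0.002] [-2.6  2.1  4.8] 36.64
1.28 1.279 [0.101 0.123 0.034 0.003] [-1.5  1.8  4.1] 36.96
contact
```

Stop felt from about 1.24 rad, slope about 3.5 N m/rad. I'll press on a little, to about 0.25 N m, then let go.

```bash
python3 - <<'E'
from h import *
j=np.array(arm.current_joint_positions()); j[5]=-1.7195+1.28
for i in range(4):
    j[5]+=0.015; arm.goto_joints(j); t=tz(4); print(round(j[5]+1.7195,3),t,round(arm.current_joint_positions()[5]+1.7195,3),arm.current_gripper_width())
    if t[1]>0.22: break
im,d=eyes.grab_frame('wrist'); cv2.imwrite('pics/kend.png',im[:,:,::-1])
arm.move_gripper(30); arm.pause(.1); p=np.array(arm.current_tcp_pos()); print(tz(3))
arm.line_to(p+[0,0,85],feed=150); arm.pause(.1)
pos,qq=np.array(arm.current_tcp_pos()),np.array(arm.current_orientation())
im,d=eyes.grab_frame('wrist'); cv2.imwrite('pics/kaft.png',im[:,:,::-1]); np.savez('pics/kaft.npz',d=d,pos=pos,q=qq)
print(arm.current_t())
E
```

```text
1.295 [0.164 0.166 0.03  0.001] 1.295 11.949560590189884
1.31 [0.258 0.246 0.023 0.002] 1.31 12.411465226919747
[-0.013  0.001  0.028  0.   ]
38.975
```

View pics/kend.png

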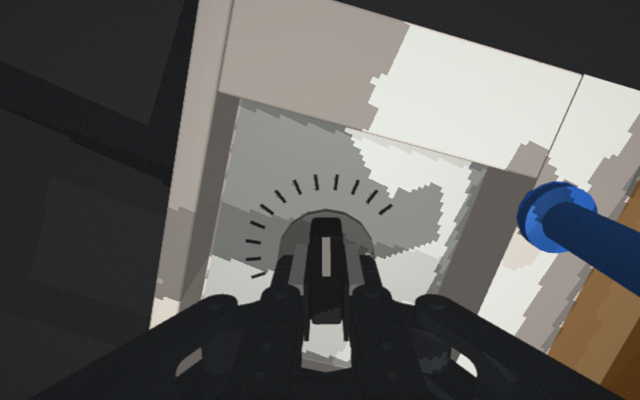

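View pics/kaft.png

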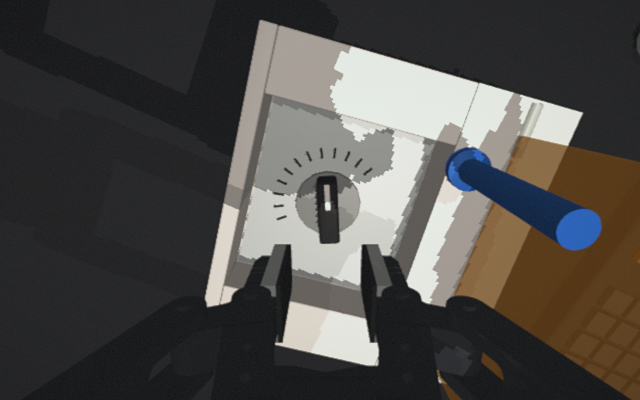

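The bar turned about 1.29 rad and is free of the fingers, and the pin's collar is flat at (468,168). I'll retreat, check, and let the cover creep onto the prop.

```bash
python3 - <<'E'
from h import *
p=np.array(arm.current_tcp_pos())
arm.line_to(p+[-60,-10,110],feed=250)
arm.reach([380,60,330],quat(psi+np.pi))
print(arm.current_t())
arm.pause(19)
for n in ('scene','top'):
    im,d=eyes.grab_frame(n); cv2.imwrite(f'pics/f_{n}.png',im[:,:,::-1]); np.save(f'pics/f_{n}.npy',d)
im=cv2.imread('pics/f_scene.png'); cv2.imwrite('pics/f_sceneb.png',cv2.resize(im[120:390,260:560],None,fx=2.2,fy=2.2))
K,M=cam('scene'); print(arm.current_t())
for th in (1.35,1.4,1.45,1.5,1.6): print(th,np.round(proj(np.array([U(60-185*np.cos(th)+2.5*np.sin(th),y,75+185*np.sin(th)+2.5*np.cos(th)) for y in(-45,45)]),K,M),1).tolist())
E
```

```text
40.8167
59.9167
1.35 [[324.0, 150.2], [365.2, 168.2]]
1.4 [[321.2, 152.0], [362.7, 170.2]]
1.45 [[318.4, 154.0], [360.1, 172.5]]
1.5 [[315.6, 156.3], [357.4, 175.0]]
1.6 [[309.7, 161.5], [351.8, 180.7]]
```

View pics/f_sceneb.png

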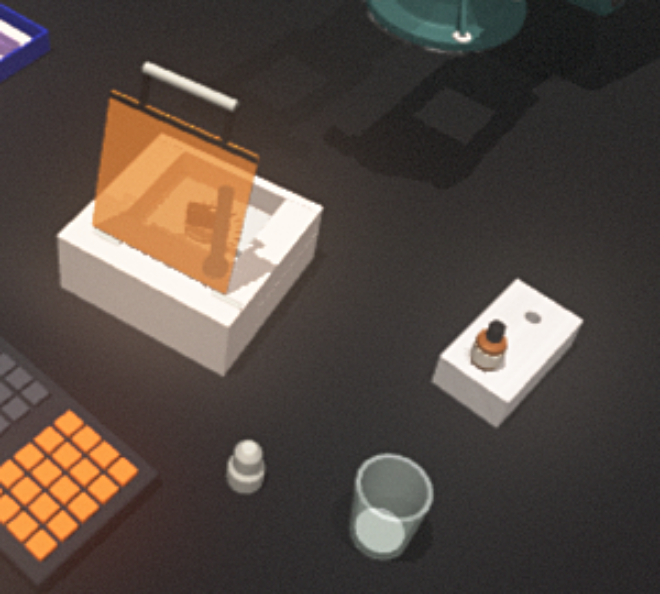

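View pics/f_top.png

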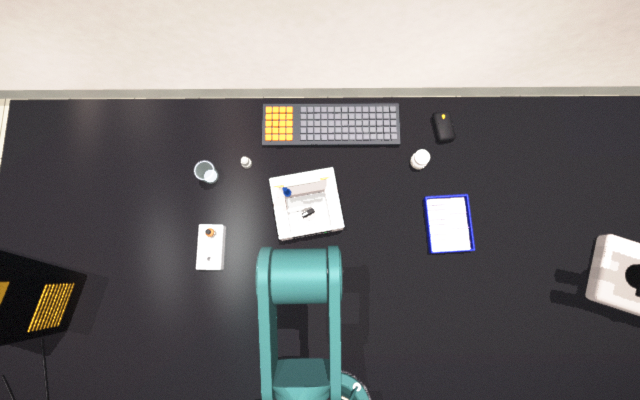

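The rod ends are at (327,151) and (367,167), which puts the cover at about 1.35 rad, leaning on the pin. One more check that it holds still, then I'll hand in.

```bash
python3 - <<'E'
from h import *
a=cv2.imread('pics/f_scene.png').astype(int)
arm.pause(5)
im,d=eyes.grab_frame('scene'); b=im[:,:,::-1].astype(int)
r=np.s_[130:260,290:420]; print('mean diff',np.abs(a-b)[r].mean(),'static area',np.abs(a-b)[260:390,290:420].mean(), 'n>60',(np.abs(a-b)[r].max(-1)>60).sum())
def rod(x): 
    m=(x[140:180,310:380].min(-1)>140); ys,xs=np.nonzero(m); return xs.mean()+310,ys.mean()+140,len(xs)
print(rod(a),rod(b),arm.current_t())
if (np.abs(a-b)[r].max(-1)>60).sum()<15: arm.close_job(); print('closed')
E
```

```text
mean diff 2.27698224852071 static area 2.563846153846154 n>60 2
(np.float64(345.95854922279796), np.float64(158.279792746114), 193) (np.float64(345.8666666666667), np.float64(158.1948717948718), 195) 64.9667
the job is handed in; nothing more can be done
closed
```

The job is done and handed in at about 65 s, inside the 72 s limit; no verdict was reported.

- **Cover:** I swung it to about 1.98 rad by its rod and let go. It then crept back onto the prop. The scene camera puts it at about 1.35 rad, at the low edge of the stated 1.35 to 1.45 range. It did not move over the last 5 s before hand-in.
- **Prop:** It went into the socket without side load. The collar met the unit's top face at the height I had predicted, at about 12 N, and the prop stayed upright after release.
- **Knob:** I turned it clockwise about 1.3 rad by the wrist and felt the stop from about 1.24 rad. I then pressed to about 0.25 N m in total, below the 0.5 N m limit, and let go. A picture afterwards showed it still turned, with a slight spring-back of a few hundredths of a radian.
- **Everything else:** The oil bottle, objective and beaker look unmoved in the final pictures. I compared them by eye and did not measure them. I never pinned down which of the remaining items is the jar, but nothing in the top view had moved.

While opening the cover, the gripper ran up to about 8 mm off the planned arc, with forces up to about 18 N. It kept its grip on the rod throughout.

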